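# Push three wheel bearings home in order of size

### The job

Three grey skate wheels of different sizes lie flat on the counter, each with a flanged steel bearing standing proud in its top. With light pushes of the fingertips, press each bearing fully home, its flange down on the wheel: first the smallest wheel's, then the middle one's, then the largest's. Be gentle, do not lift, tip or shove the wheels, and leave everything else on the counter where it is.

Things in the scene. Friction and masses are not known exactly. Their poses are not given: they have to be found in the camera images.
- wheel_small: the small loose grey resin skate wheel, 50 mm diameter and 30 mm high, lying flat on the counter; origin at the centre of its underside, z up along its axle line. A flanged steel bearing stands proud in the middle of its top side
- face_small (a point): centre of the top face of the small wheel's flanged bearing, on the wheel's axle line: a flat steel disc 26 mm in diameter and 4 mm thick (the flange) over a 22 mm body that sinks into the wheel; the face moves down with the bearing and is 34 mm above the counter when the bearing is home (40 mm when fully out)
- bearing_small (a joint): how far the small wheel's bearing is pushed in (m): 0 = its flange 6 mm clear of the wheel's top side, 0.006 = home, the flange resting on the wheel. It slides with about 2.5 N of friction and stays where it is left; at home it stops on the wheel's core, which gives springily by 1 mm for each 5 N and comes back up when let go
- wheel_middle: the middle loose grey resin skate wheel, 62 mm diameter and 42 mm high, lying flat on the counter; origin at the centre of its underside, z up along its axle line. A flanged steel bearing stands proud in the middle of its top side
- face_middle (a point): centre of the top face of the middle wheel's flanged bearing, on the wheel's axle line: a flat steel disc 26 mm in diameter and 4 mm thick (the flange) over a 22 mm body that sinks into the wheel; the face moves down with the bearing and is 46 mm above the counter when the bearing is home (52 mm when fully out)
- bearing_middle (a joint): how far the middle wheel's bearing is pushed in (m): 0 = its flange 6 mm clear of the wheel's top side, 0.006 = home, the flange resting on the wheel. It slides with about 2.5 N of friction and stays where it is left; at home it stops on the wheel's core, which gives springily by 1 mm for each 5 N and comes back up when let go
- wheel_large: the large loose grey resin skate wheel, 76 mm diameter and 54 mm high, lying flat on the counter; origin at the centre of its underside, z up along its axle line. A flanged steel bearing stands proud in the middle of its top side
- face_large (a point): centre of the top face of the large wheel's flanged bearing, on the wheel's axle line: a flat steel disc 26 mm in diameter and 4 mm thick (the flange) over a 22 mm body that sinks into the wheel; the face moves down with the bearing and is 58 mm above the counter when the bearing is home (64 mm when fully out)
- bearing_large (a joint): how far the large wheel's bearing is pushed in (m): 0 = its flange 6 mm clear of the wheel's top side, 0.006 = home, the flange resting on the wheel. It slides with about 2.5 N of friction and stays where it is left; at home it stops on the wheel's core, which gives springily by 1 mm for each 5 N and comes back up when let go
- axle: loose bystander: rusty steel axle 160 mm long with square nuts, 13 mm high, lying flat; origin under its middle, x along it
- cup: loose bystander: copper-finish bolt cup, 58 mm across, 55 mm high; origin at the centre of its underside
- scraper: loose bystander: worn grip scraper, black rubber handle and dark steel blade, 130 x 40 x 22 mm, lying flat; origin under its middle, x towards the blade
- skate_tool: loose bystander: black T-shaped skate tool, 125 x 75 x 14 mm, lying flat; origin under the middle of its stem, x towards the crossbar
- bare_wheel: loose bystander: grey wheel 56 mm in diameter, 34 mm high, lying flat, with an empty dark bore and no bearing, lying on the robot's right towards the fixed yellow bearing puller (up to 400 mm high with its lever, at the counter's right side beyond all the work, y below -0.45; the wheel on it has no bearing either); origin at the centre of its underside
- oil: loose bystander: small white plastic oil bottle with black cap, 38 mm across, 95 mm high; origin at the centre of its underside

How it is judged:
By the outcome, as a careful person would: the job done as asked, in the order asked, and still so for the second after the job is handed in, with the robot touching nothing.
It also fails if it takes over 48 s, if anything falls off the work surface, if the arm or the gripper's body presses on something with over 40 N, if the wrist force passes 120 N, or if a joint passes its speed limit or range.

### The arm

A 6-joint arm with a two-finger parallel gripper is mounted at the origin on the work surface. World frame = base frame: x ahead of the robot, y to its left, z up, the work surface at z = 0. Lengths are in m, angles in degrees, forces in N, time in s.
With the tool pointing down it reaches from about 0.3 to 0.75 m from the base axis. Payload 8.5 kg.
Tool frame: the origin (TCP) lies at the very end of the fingers, on their centre line; the grasp point (between the pads) lies 19 mm behind it (env.pinch_z is the distance from the TCP to the grasp point, in m); z points along the fingers, y is the line along which they close (so a half turn about z gives the same grasp; the last joint's range is limited). The gripper opens to 85 mm and grips with 20 to 120 N. Pads are 22 mm wide; open, the fingers measure 114 mm over their backs; the gripper's body (76 mm by 85 mm) begins 54 mm behind the grasp point. The pads swing forward as they close: fully open they stand 13 mm farther back than shut.
Start: joints at [-12.336, 21.807, 74.336, -0, 83.858, -12.336], TCP at [0.55, 0, 0.231] pointing down, gripper open.
Joint ranges: [-178.18, 178.18], [-50.72, 133.34], [12.68, 142.11], [-81.47, 261.47], [9.98, 163.14], [-165.26, 165.26]. Speed limits (degrees/s): [136.94, 136.94, 180, 180, 180, 180].

### API

Orientations are given as a 3x3 rotation matrix whose columns are the frame's x, y, z axes.
In Python, from rig import env, viewer gives the robot as it stands.
- The arm moves only by the tool drive_tool, never from a script. Its argument "series" is a list of rows, each a list of 3 entries, a list of its own where there are three numbers: the shift along the tool's x, y, z in m, then the turn about the tool's z in degrees, then the finger opening in m, from 0 to 0.0854. A call has 1 to 20 rows; each row is the pose to reach, as a shift and turn from the pose commanded when the call began, along the tool's axes at that moment; what a row does not reach only later rows make up. A row lasts 1/10 s, in which the tool goes at most 50 mm and 8.59 degrees, less where a joint would pass 70% of its speed; a pose out of reach is approached as far as the arm can. A call with a gripper value outside its range is refused whole. The fingers move at their own pace and stop on an object; "newtons" is the grip in N (left out, the last holds). Time passes only in rows, so rows that repeat a pose let the fingers close. It gives the time, the measured TCP pose, the force, the opening and the grip force at its end, in the units of the state.
- env.observe(): the state, without advancing time (a new reading comes with each control period).
- viewer.get_image(name): name is "scene" or "side" or "wrist"; returns a dict with "img" (420x560x3 uint8, red, green, blue), "depth" (420x560 float32, m along the optical axis (not along the pixel's ray), 0 where there is no reading), "camera_matrix" (3x3 intrinsics, pixels), "rvec" (rotation vector, rad) and "tvec" (3), from world to camera coordinates, as OpenCV has them. Camera axes: x right, y down, z forward; pixel columns grow to the right and rows downward; lengths in m; the calibration is good to about 2 mm. A picture is of the moment at which its call begins.
- env.close_job(): hands the job in; it is judged then, once.
The state is a dict: "time_s": time; "q": joint angles; "qvel": joint speeds; "joint_efforts": joint torques, N m; "position": TCP position; "tool_rot": TCP orientation; "ft_force": force on the tool from outside, world axes, zero at the start; "wrist_torque": the same for the moment, N m; "grip_width": finger opening in m; "gripper_force": force on a finger pad.
Only numpy, scipy, OpenCV 4.12 (cv2) and the standard library are available. Lean on these libraries where they do the work, as an engineer would, in place of code of your own. Each camera call takes 0.05 s, during which the arm holds its last target. There are 200 camera calls.

## Working session

There is one attempt and no reset: what is moved stays moved. The work goes in short steps, Python scripts to look and compute and a tool call to move; the robot and the scene stay as the last step left them, time stands still between calls to the robot, and variables do not carry over. Pictures are saved under pics/ and viewed, at most 10 in all, crops included, and the job is handed in when it is done.

Besides the shell and the picture viewer there is one more tool, called after "Emit:" as a command line: name --argument value ..., lists and objects as JSON in quotes. drive_tool: Moves the arm, as the interface text tells. Its arguments: {"type":"object","properties":{"series":{"type":"array"},"newtons":{"type":"number"}},"required":["series"]}

```bash
mkdir -p pics
python3 - <<'E'
from rig import env, viewer
import cv2,pickle
s=env.observe();print(s['time_s'],s['position'],s['tool_rot'],s['ft_force'],s['grip_width'])
d={}
for n in('scene','side','wrist'):
    v=viewer.get_image(n);d[n]=v;cv2.imwrite(f'pics/{n}0.png',v['img'][:,:,::-1])
    R=cv2.Rodrigues(v['rvec'])[0];print(n,-R.T@v['tvec'].ravel())
pickle.dump(d,open('d.pkl','wb'))
E
```

```text
0.0 [5.49693053e-01 8.65483169e-05 2.30704039e-01] [[-6.46523349e-05  9.99998943e-01 -1.45268572e-03]
 [ 9.99999953e-01  6.50894968e-05  3.00888275e-04]
 [ 3.00982511e-04 -1.45266620e-03 -9.99998900e-01]] [-0.68379059 -0.41574237 -0.09268525] 0.08560343563561111
scene [1.19263137 0.23082752 0.63138507]
side [ 0.12637245 -0.49267508  0.56461961]
wrist [0.54975993 0.07887897 0.37357396]
```

View pics/scene0.png

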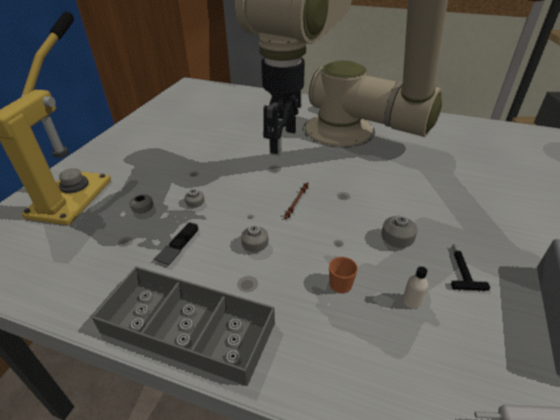

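View pics/wrist0.png

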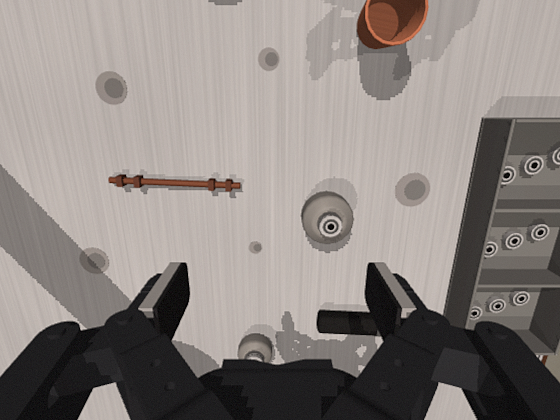

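The scene picture shows the small wheel near (195,198), the middle near (255,238) and the large near (400,231); the bare wheel is at (141,205). The wrist picture shows the middle wheel's bearing at (330,226), with the small wheel partly hidden at (255,350). Next I'll measure from depth.

```bash
cat > m.py <<'E'
import cv2,numpy as np
def cloud(v):
    K=v['camera_matrix'];R=cv2.Rodrigues(v['rvec'])[0];t=np.ravel(v['tvec'])
    vv,uu=np.mgrid[:420,:560];z=v['depth']
    c=np.stack([(uu-K[0,2])/K[0,0]*z,(vv-K[1,2])/K[1,1]*z,z],-1)
    return (c-t)@R
def proj(v,p):
    return cv2.projectPoints(np.array(p,float).reshape(-1,3),v['rvec'],v['tvec'],v['camera_matrix'],None)[0].reshape(-1,2)
E
python3 - <<'E'
import pickle,numpy as np,cv2
from m import *
d=pickle.load(open('d.pkl','rb'))
seed={'small':(195,198,.030,.025),'middle':(255,238,.042,.031),'large':(400,231,.054,.038)}
S=cloud(d['scene'])
for n,(u,v,h,r) in seed.items():
    p=S[v-2:v+3,u-2:u+3].reshape(-1,3); c=np.median(p,0)[:2]; print(n,'seed',c)
    for cam in d:
        P=cloud(d[cam]);ok=(d[cam]['depth']>0)&(np.hypot(P[...,0]-c[0],P[...,1]-c[1])<.05)&(P[...,2]>.01)&(P[...,2]<.09)
        if ok.sum()<20: print(' ',cam,ok.sum());continue
        Q=P[ok]; f=Q[Q[:,2]>h+.0065]
        rng=lambda A:(A[:,:2].min(0).round(4),A[:,:2].max(0).round(4),((A[:,:2].min(0)+A[:,:2].max(0))/2).round(4))
        print(' ',cam,len(Q),'zmax',np.percentile(Q[:,2],[90,98,100]).round(4),'face',len(f),rng(f) if len(f)>3 else '', 'all',rng(Q))
v=d['side']['img'];cv2.imwrite('pics/side_v.png',v[:,:,::-1])
E
```

```text
small seed [ 0.53214786 -0.24705668]
  scene 261 zmax [0.0376 0.0391 0.04  ] face 44 (array([ 0.506 , -0.2725]), array([ 0.5333, -0.2467]), array([ 0.5196, -0.2596])) all (array([ 0.5015, -0.2812]), array([ 0.546 , -0.2341]), array([ 0.5238, -0.2576]))
  side 618 zmax [0.0385 0.0395 0.0407] face 143 (array([ 0.504 , -0.2711]), array([ 0.5287, -0.2458]), array([ 0.5163, -0.2584])) all (array([ 0.4908, -0.2834]), array([ 0.5385, -0.2361]), array([ 0.5147, -0.2598]))
  wrist 773 zmax [0.0323 0.0396 0.041 ] face 58 (array([ 0.507 , -0.2533]), array([ 0.529 , -0.2439]), array([ 0.518 , -0.2486])) all (array([ 0.492 , -0.2699]), array([ 0.5412, -0.2317]), array([ 0.5166, -0.2508]))
middle seed [ 0.6285186  -0.04133251]
  scene 582 zmax [0.0499 0.0515 0.0532] face 75 (array([ 0.5983, -0.063 ]), array([ 0.6235, -0.0379]), array([ 0.6109, -0.0504])) all (array([ 0.5839, -0.0801]), array([ 0.6439, -0.0194]), array([ 0.6139, -0.0498]))
  side 503 zmax [0.0502 0.0518 0.0534] face 75 (array([ 0.596 , -0.0636]), array([ 0.621, -0.039]), array([ 0.6085, -0.0513])) all (array([ 0.5788, -0.0818]), array([ 0.6384, -0.0223]), array([ 0.6086, -0.0521]))
  wrist 2143 zmax [0.0519 0.0529 0.0543] face 391 (array([ 0.5968, -0.0612]), array([ 0.6219, -0.0352]), array([ 0.6093, -0.0482])) all (array([ 0.579 , -0.0787]), array([ 0.6389, -0.0176]), array([ 0.6089, -0.0482]))
large seed [0.51299504 0.25573708]
  scene 903 zmax [0.0547 0.0624 0.0636] face 68 (array([0.4734, 0.2412]), array([0.501 , 0.2654]), array([0.4872, 0.2533])) all (array([0.466 , 0.2157]), array([0.5273, 0.2911]), array([0.4967, 0.2534]))
  side 370 zmax [0.0611 0.0628 0.064 ] face 45 (array([0.4715, 0.24  ]), array([0.4971, 0.2664]), array([0.4843, 0.2532])) all (array([0.4634, 0.2159]), array([0.5194, 0.2787]), array([0.4914, 0.2473]))
  wrist 0
```

View pics/side0.png

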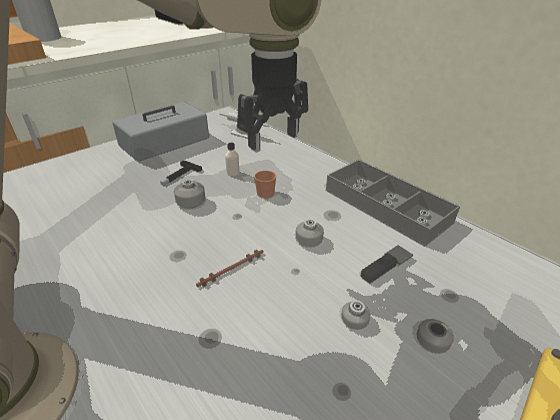

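Three views agree: small (0.518,-0.259), middle (0.6095,-0.050), large (0.486,0.2533). The face heights of 40, 52 and 64 mm and the sizes also match. Tool x is world y, tool y is world x and tool z points down. I'll move above the small wheel with the fingers shut.

Emit:
drive_tool --series '[[[-0.04, -0.005, 0], 0, 0], [[-0.085, -0.011, 0], 0, 0], [[-0.13, -0.016, 0], 0, 0], [[-0.175, -0.022, 0], 0, 0], [[-0.22, -0.028, 0.02], 0, 0], [[-0.25, -0.031, 0.05], 0, 0], [[-0.259, -0.032, 0.085], 0, 0], [[-0.259, -0.032, 0.115], 0, 0], [[-0.259, -0.032, 0.135], 0, 0], [[-0.259, -0.032, 0.135], 0, 0], [[-0.259, -0.032, 0.135], 0, 0], [[-0.259, -0.032, 0.135], 0, 0]]' --newtons 30

```text
time_s: 1.35
position: [0.5186, -0.2593, 0.0977]
tool_rot: [[-0.0, 1.0, 0.002], [1.0, 0.0, -0.002], [-0.002, 0.002, -1.0]]
ft_force: [0.6, 0.5, 0.5]
grip_width: -0.0003
gripper_force: 0.0
```

Run:
```python
from rig import env, viewer
import cv2
from m import *
for n in('side','wrist'):
    v=viewer.get_image(n);cv2.imwrite(f'pics/{n}1.png',v['img'][:,:,::-1])
    P=cloud(v)
    c=(.518,-.2588);ok=(v['depth']>0)&(np.hypot(P[...,0]-c[0],P[...,1]-c[1])<.05)&(P[...,2]>.0365)&(P[...,2]<.045);Q=P[ok]
    if len(Q):print(n,len(Q),Q[:,:2].min(0),Q[:,:2].max(0))
    ok=(v['depth']>0)&(np.hypot(P[...,0]-c[0],P[...,1]-c[1])<.05)&(P[...,2]>.06)&(P[...,2]<.105);Q=P[ok]
    if len(Q):print('tip',n,len(Q),Q.min(0),Q.max(0),np.median(Q,0))
s=env.observe();print(s['position'],s['ft_force'],s['grip_width'])
```

```text
side 140 [ 0.50252531 -0.27101425] [ 0.52902355 -0.24644072]
tip side 19 [ 0.50592721 -0.27090517  0.09627953] [ 0.52259635 -0.25654019  0.10458037] [ 0.51201347 -0.26791735  0.10222237]
wrist 986 [ 0.50441007 -0.27070127] [ 0.5292396  -0.24499846]
tip wrist 78 [ 0.50706714 -0.25246137  0.10176121] [ 0.52987684 -0.24729408  0.10497729] [ 0.5189375  -0.24804983  0.10395761]
[ 0.51844777 -0.25922694  0.09760555] [0.23283787 0.22276912 0.95567219] -1.0590953331367706e-05
```

View pics/side1.png

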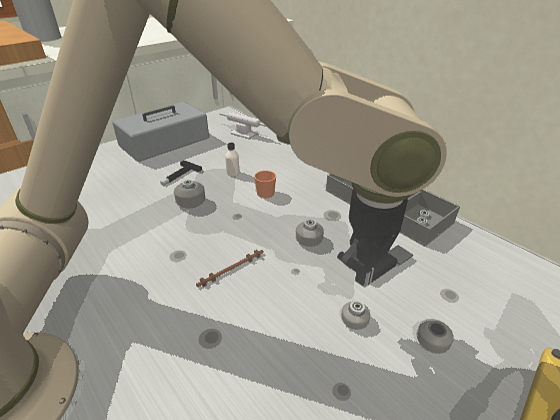

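View pics/wrist1.png

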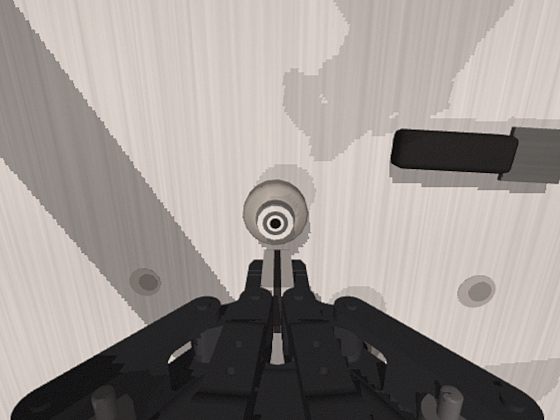

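The fingers hang centred over the small bearing: (357,309) in the side view, (276,223) in the wrist view. The bearing is within 1.5 mm of the TCP. I'll go down to just above the face, then press in small steps.

Emit:
drive_tool --series '[[[0.001, -0.001, 0.015], 0, 0], [[0.001, -0.001, 0.03], 0, 0], [[0.001, -0.001, 0.042], 0, 0], [[0.001, -0.001, 0.05], 0, 0], [[0.001, -0.001, 0.052], 0, 0], [[0.001, -0.001, 0.054], 0, 0], [[0.001, -0.001, 0.055], 0, 0], [[0.001, -0.001, 0.056], 0, 0], [[0.001, -0.001, 0.057], 0, 0], [[0.001, -0.001, 0.058], 0, 0], [[0.001, -0.001, 0.059], 0, 0], [[0.001, -0.001, 0.06], 0, 0], [[0.001, -0.001, 0.06], 0, 0], [[0.001, -0.001, 0.06], 0, 0]]'

```text
time_s: 2.85
position: [0.5171, -0.2581, 0.0364]
tool_rot: [[0.0, 1.0, 0.0], [1.0, -0.0, -0.0], [-0.0, 0.0, -1.0]]
ft_force: [0.1, 0.4, 2.3]
grip_width: -0.0004
gripper_force: 1.0
```

Emit:
drive_tool --series '[[[0, 0, 0.0005], 0, 0], [[0, 0, 0.001], 0, 0], [[0, 0, 0.0015], 0, 0], [[0, 0, 0.002], 0, 0], [[0, 0, 0.0025], 0, 0], [[0, 0, 0.0025], 0, 0], [[0, 0, 0.0025], 0, 0]]'

```text
time_s: 3.55
position: [0.517, -0.2581, 0.0338]
tool_rot: [[0.0, 1.0, 0.0], [1.0, -0.0, -0.0], [-0.0, 0.0, -1.0]]
ft_force: [1.2, 1.1, 1.5]
grip_width: -0.0002
gripper_force: 1.0
```

Emit:
drive_tool --series '[[[0, 0, 0.0003], 0, 0], [[0, 0, 0.0006], 0, 0], [[0, 0, 0.0008], 0, 0], [[0, 0, 0.0008], 0, 0], [[0, 0, 0.0008], 0, 0]]'

```text
time_s: 4.05
position: [0.517, -0.258, 0.0332]
tool_rot: [[-0.0, 1.0, 0.0], [1.0, 0.0, -0.0], [-0.0, 0.0, -1.0]]
ft_force: [0.2, -0.6, 4.8]
grip_width: 0.0001
gripper_force: 2.1
```

Emit:
drive_tool --series '[[[0, 0, 0.0003], 0, 0], [[0, 0, 0.0006], 0, 0], [[0, 0, 0.0006], 0, 0], [[0, 0, 0.0006], 0, 0]]'

```text
time_s: 4.45
position: [0.5171, -0.2581, 0.0327]
tool_rot: [[0.0, 1.0, 0.0], [1.0, -0.0, -0.0], [-0.0, 0.0, -1.0]]
ft_force: [0.2, -0.7, 5.6]
grip_width: -0.0002
gripper_force: 3.2
```

The force is rising past the friction level, so the bearing is on the core. I'll retreat and check it.

Emit:
drive_tool --series '[[[0, 0, -0.002], 0, 0], [[0, 0, -0.01], 0, 0], [[0, 0, -0.03], 0, 0], [[0, 0, -0.055], 0, 0], [[0, 0, -0.077], 0, 0], [[0, 0, -0.077], 0, 0]]'

```text
time_s: 5.05
position: [0.5178, -0.2585, 0.1122]
tool_rot: [[-0.0, 1.0, 0.004], [1.0, 0.0, -0.003], [-0.003, 0.004, -1.0]]
ft_force: [0.7, 0.2, 0.5]
grip_width: 0.0003
gripper_force: 0.0
```

```bash
cat > chk.py <<'E'
from rig import env, viewer
import sys
from m import *
x,y,top=map(float,sys.argv[1:4])
for n in sys.argv[4:]:
    v=viewer.get_image(n);P=cloud(v);r=np.hypot(P[...,0]-x,P[...,1]-y);ok=(v['depth']>0)&(P[...,2]<top+.02)
    Q=P[ok&(r<.022)&(P[...,2]>top+.002)]
    T=P[ok&(r<.0105)&(r>.006)];W=P[ok&(r<.045)&(P[...,2]>.008)]
    print(n,len(Q),'ctr',(Q[:,:2].min(0)+Q[:,:2].max(0))/2,'face z',np.median(T[:,2]),len(T),np.percentile(T[:,2],[75,95]),'wheel',(W[:,:2].min(0)+W[:,:2].max(0))/2)
s=env.observe();print(s['time_s'],s['position'],s['ft_force'])
E
python3 chk.py .517 -.258 .030 wrist side
```

```text
wrist 831 ctr [ 0.51678431 -0.25754492] face z 0.034203149779154216 380 [0.03466145 0.03522578] wheel [ 0.51679083 -0.25748879]
side 124 ctr [ 0.51683108 -0.25882725] face z 0.0332606281273852 60 [0.0338314  0.03442287] wheel [ 0.51453413 -0.26006802]
5.15 [ 0.51668327 -0.25775266  0.10921688] [-0.03713818  0.02689106 -0.11424147]
```

The small bearing is home: its face is at 34 mm and the wheel hasn't moved. Now the middle wheel.

Emit:
drive_tool --series '[[[0.035, 0.015, 0], 0, 0], [[0.075, 0.033, 0], 0, 0], [[0.115, 0.051, 0], 0, 0], [[0.155, 0.069, 0], 0, 0], [[0.19, 0.084, 0], 0, 0], [[0.208, 0.0925, 0], 0, 0], [[0.208, 0.0925, 0], 0, 0], [[0.208, 0.0925, 0], 0, 0], [[0.208, 0.0925, 0], 0, 0]]'

```text
time_s: 6.05
position: [0.6089, -0.051, 0.1088]
tool_rot: [[0.001, 1.0, -0.001], [1.0, -0.001, 0.0], [0.0, -0.001, -1.0]]
ft_force: [-0.3, 0.5, 0.7]
grip_width: 0.0
gripper_force: 0.0
```

```bash
python3 chk.py .6095 -.05 .042 wrist side
```

```text
wrist 1015 ctr [ 0.60991645 -0.04883722] face z 0.0521321888214382 441 [0.05257652 0.05317983] wheel [ 0.6094303  -0.04811936]
side 82 ctr [ 0.60891627 -0.04988528] face z 0.05069722840045049 36 [0.05105532 0.05181408] wheel [ 0.60693884 -0.05189748]
6.15 [ 0.60905736 -0.05103618  0.10915264] [0.16954719 0.23468456 0.92198643]
```

Emit:
drive_tool --series '[[[0.0015, 0, 0.02], 0, 0], [[0.0015, 0, 0.038], 0, 0], [[0.0015, 0, 0.048], 0, 0], [[0.0015, 0, 0.053], 0, 0], [[0.0015, 0, 0.055], 0, 0], [[0.0015, 0, 0.056], 0, 0], [[0.0015, 0, 0.057], 0, 0], [[0.0015, 0, 0.058], 0, 0], [[0.0015, 0, 0.059], 0, 0], [[0.0015, 0, 0.06], 0, 0], [[0.0015, 0, 0.061], 0, 0], [[0.0015, 0, 0.062], 0, 0], [[0.0015, 0, 0.0625], 0, 0], [[0.0015, 0, 0.063], 0, 0], [[0.0015, 0, 0.063], 0, 0], [[0.0015, 0, 0.063], 0, 0]]'

```text
time_s: 7.75
position: [0.6096, -0.0485, 0.0465]
tool_rot: [[0.0, 1.0, 0.0], [1.0, -0.0, -0.0], [-0.0, 0.0, -1.0]]
ft_force: [0.3, -0.2, 2.0]
grip_width: 0.0001
gripper_force: 1.0
```

Emit:
drive_tool --series '[[[0, 0, 0.0004], 0, 0], [[0, 0, 0.0008], 0, 0], [[0, 0, 0.0012], 0, 0], [[0, 0, 0.0016], 0, 0], [[0, 0, 0.0016], 0, 0], [[0, 0, 0.0016], 0, 0]]'

```text
time_s: 8.35
position: [0.6097, -0.0485, 0.0451]
tool_rot: [[-0.0, 1.0, 0.001], [1.0, 0.0, -0.0], [-0.0, 0.001, -1.0]]
ft_force: [1.7, 1.0, 4.5]
grip_width: 0.0002
gripper_force: 2.4
```

Emit:
drive_tool --series '[[[0, 0, 0.0003], 0, 0], [[0, 0, 0.0005], 0, 0], [[0, 0, 0.0005], 0, 0], [[0, 0, 0.0005], 0, 0]]'

```text
time_s: 8.75
position: [0.6097, -0.0485, 0.0447]
tool_rot: [[-0.0, 1.0, 0.001], [1.0, 0.0, -0.0], [-0.0, 0.001, -1.0]]
ft_force: [1.6, -0.1, 6.4]
grip_width: 0.0004
gripper_force: 3.2
```

Emit:
drive_tool --series '[[[0, 0, -0.002], 0, 0], [[0, 0, -0.01], 0, 0], [[0, 0, -0.03], 0, 0], [[0, 0, -0.055], 0, 0], [[0, 0, -0.08], 0, 0], [[0, 0, -0.08], 0, 0], [[0, 0, -0.08], 0, 0]]'

```text
time_s: 9.45
position: [0.6091, -0.0484, 0.1242]
tool_rot: [[0.0, 1.0, -0.001], [1.0, -0.0, 0.0], [0.0, -0.001, -1.0]]
ft_force: [-0.4, -0.3, -0.4]
grip_width: -0.0002
gripper_force: 0.0
```

```bash
python3 chk.py .6095 -.0492 .042 wrist side
```

```text
wrist 829 ctr [ 0.6092943  -0.04897166] face z 0.046212432863617585 371 [0.04664321 0.04730608] wheel [ 0.60928005 -0.0484234 ]
side 60 ctr [ 0.60903153 -0.04929862] face z 0.0449519776129701 29 [0.04553915 0.04622522] wheel [ 0.60667622 -0.05097126]
9.55 [ 0.60873555 -0.04829902  0.12313477] [ 1.12055061  0.94833964 -1.13089541]
```

The middle bearing is home at 46 mm. Now the large one.

Emit:
drive_tool --series '[[[0.035, -0.014, 0], 0, 0], [[0.075, -0.03, 0], 0, 0], [[0.115, -0.047, 0], 0, 0], [[0.155, -0.063, 0], 0, 0], [[0.195, -0.079, 0], 0, 0], [[0.235, -0.096, 0], 0, 0], [[0.275, -0.112, 0], 0, 0], [[0.302, -0.123, 0], 0, 0], [[0.302, -0.123, 0], 0, 0], [[0.302, -0.123, 0], 0, 0], [[0.302, -0.123, 0], 0, 0]]'

```text
time_s: 10.65
position: [0.4868, 0.2526, 0.1238]
tool_rot: [[0.001, 1.0, -0.001], [1.0, -0.001, -0.001], [-0.001, -0.001, -1.0]]
ft_force: [-0.6, -0.4, 1.1]
grip_width: 0.0
gripper_force: 0.0
```

```bash
python3 chk.py .486 .2533 .054 wrist scene
```

```text
wrist 993 ctr [0.48318353 0.25707094] face z 0.06357727483363297 404 [0.06395738 0.06446848] wheel [0.48394991 0.25654389]
scene 83 ctr [0.48606975 0.25357161] face z 0.06154288883756798 39 [0.06239218 0.063207  ] wheel [0.49019893 0.25346834]
10.75 [0.48692844 0.25245822 0.12404606] [ 0.52389436 -0.75284186  0.46705064]
```

Emit:
drive_tool --series '[[[0.0025, -0.002, 0.02], 0, 0], [[0.0025, -0.002, 0.038], 0, 0], [[0.0025, -0.002, 0.05], 0, 0], [[0.0025, -0.002, 0.056], 0, 0], [[0.0025, -0.002, 0.058], 0, 0], [[0.0025, -0.002, 0.059], 0, 0], [[0.0025, -0.002, 0.06], 0, 0], [[0.0025, -0.002, 0.061], 0, 0], [[0.0025, -0.002, 0.062], 0, 0], [[0.0025, -0.002, 0.063], 0, 0], [[0.0025, -0.002, 0.064], 0, 0], [[0.0025, -0.002, 0.065], 0, 0], [[0.0025, -0.002, 0.0655], 0, 0], [[0.0025, -0.002, 0.066], 0, 0], [[0.0025, -0.002, 0.066], 0, 0], [[0.0025, -0.002, 0.066], 0, 0]]'

```text
time_s: 12.35
position: [0.4846, 0.2561, 0.0584]
tool_rot: [[0.0, 1.0, 0.0], [1.0, -0.0, 0.0], [0.0, 0.0, -1.0]]
ft_force: [1.4, 0.7, 1.8]
grip_width: -0.0001
gripper_force: 1.0
```

Emit:
drive_tool --series '[[[0, 0, 0.0004], 0, 0], [[0, 0, 0.0008], 0, 0], [[0, 0, 0.0012], 0, 0], [[0, 0, 0.0015], 0, 0], [[0, 0, 0.0015], 0, 0], [[0, 0, 0.0015], 0, 0]]'

```text
time_s: 12.95
position: [0.4846, 0.2561, 0.057]
tool_rot: [[0.0, 1.0, 0.0], [1.0, -0.0, 0.0], [0.0, 0.0, -1.0]]
ft_force: [1.4, 1.0, 4.9]
grip_width: 0.0001
gripper_force: 2.5
```

Emit:
drive_tool --series '[[[0, 0, 0.0002], 0, 0], [[0, 0, 0.0004], 0, 0], [[0, 0, 0.0004], 0, 0], [[0, 0, 0.0004], 0, 0]]'

```text
time_s: 13.35
position: [0.4847, 0.2561, 0.0567]
tool_rot: [[0.0, 1.0, 0.001], [1.0, -0.0, 0.0], [0.0, 0.001, -1.0]]
ft_force: [1.2, 0.2, 6.3]
grip_width: -0.0003
gripper_force: 3.2
```

Emit:
drive_tool --series '[[[0, 0, -0.002], 0, 0], [[0, 0, -0.01], 0, 0], [[0, 0, -0.03], 0, 0], [[0, 0, -0.055], 0, 0], [[0, 0, -0.08], 0, 0], [[0, 0, -0.08], 0, 0], [[0, 0, -0.08], 0, 0]]'

```text
time_s: 14.05
position: [0.4841, 0.2559, 0.1364]
tool_rot: [[-0.0, 1.0, -0.0], [1.0, 0.0, -0.0], [-0.0, -0.0, -1.0]]
ft_force: [-0.5, 0.4, 0.6]
grip_width: 0.0002
gripper_force: 0.0
```

```bash
python3 chk.py .4845 .2555 .054 wrist scene; python3 chk.py .517 -.258 .030 scene side;python3 chk.py .6095 -.0492 .042 scene side
python3 - <<'E'
from rig import viewer
import cv2
cv2.imwrite('pics/scene2.png',viewer.get_image('scene')['img'][:,:,::-1])
E
```

```text
wrist 831 ctr [0.48188225 0.25679506] face z 0.05821563338395718 367 [0.05866671 0.05928316] wheel [0.48399527 0.25657951]
scene 46 ctr [0.48792978 0.25311319] face z 0.05650652516122355 34 [0.05719073 0.05778363] wheel [0.49112396 0.25338756]
14.15 [0.48377378 0.2558003  0.13543771] [-0.06418407 -0.29542375 -0.75464506]
scene 34 ctr [ 0.52170419 -0.25945421] face z 0.03243493613209031 25 [0.03303451 0.0342545 ] wheel [ 0.52246565 -0.25815765]
side 121 ctr [ 0.515429   -0.25894731] face z 0.03309616168914576 62 [0.03380102 0.03517075] wheel [ 0.51447507 -0.26007124]
14.25 [0.48398239 0.25584416 0.13543769] [-0.46116558  1.01825178  0.81151214]
scene 51 ctr [ 0.61272746 -0.0499495 ] face z 0.04473785010176268 28 [0.04521907 0.04588286] wheel [ 0.61372993 -0.05021857]
side 51 ctr [ 0.60873849 -0.05007802] face z 0.04463424727469727 26 [0.04517682 0.04596227] wheel [ 0.60682679 -0.05196334]
14.35 [0.48419912 0.25589647 0.13570837] [ 0.05700073  0.84634095 -1.01292605]
```

View pics/scene2.png

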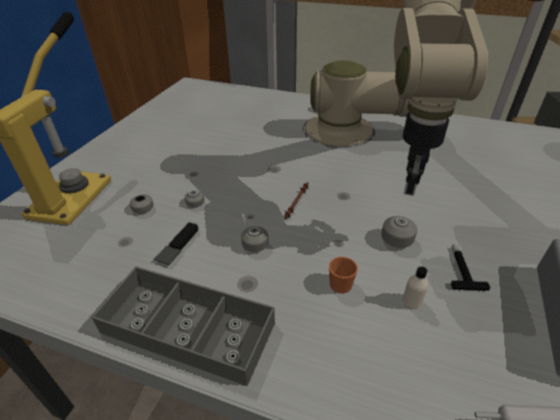

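The wheels at (195,198), (255,238) and (400,231) haven't moved, all three bearings are down, and nothing else on the counter has shifted. The arm is clear, so I'm handing in.

```bash
python3 -c "
from rig import env
print(env.close_job())"
```

```text
the job is handed in; nothing more can be done
None
```

All three bearings were pressed home in the order small, middle, large, with pushes of about 6 N and no visible movement of the wheels or anything else, and the job was handed in at about 14 s of the 48 s allowed.

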